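# Load a flanged pipe stub into the slotted holding fixture

## Task

Load the slim-barrelled flanged pipe stub into the holding fixture on the bench: with the stub upright, slide it sideways through the mouth of the slot until it is fully home, with its flange under the slotted plate and resting on the fixture's base, and let go. The other stub's barrel is too thick for the slot; leave that one where it stands.

Things in the scene. Friction and masses are not known exactly. Their poses are not given: they have to be found in the camera images.
- slim_stub_mid (a point): Slim flanged pipe stub, loose, grey plastic, about 0.12 kg, standing upright on its flange: round barrel 24 mm in diameter on a round flange 60 mm in diameter and 8 mm thick at the foot, 110 mm high in all. This point is on its axis half-way up, 55 mm above its underside; z up along the barrel. Grip the barrel from above, here or up to 35 mm higher.
- wide_stub_mid (a point): Wide flanged pipe stub, loose, same grey plastic, height (110 mm) and flange (60 mm), but a barrel 44 mm in diameter, too thick for the slot. This point is on its axis 55 mm above its underside. Not to be used.
- seat (a point): Where the axis of the slim stub stands when fully home, on the top of the fixture's base (8 mm above the table). x points the way the stub slides in, from the slot's mouth to its closed end; y across, z up. The slot is 34 mm wide, its mouth (flared to 50 mm) is 46 mm before this point, its flat end 12 mm behind it. The base before the mouth is an open apron 70 mm long.
- fixture: Metal holding fixture, fixed, origin under the middle of its base, axes as the seat's. Base 156 (x) x 110 x 8 mm. Over its rear 86 mm lies the slotted plate, 98 mm wide, 5 mm thick, underside 18 mm above the base, top 31 mm above the table (screw heads 35 mm), on side walls 78 mm apart inside and a back wall. Two bolt heads 4 mm high at the apron's front corners.
Things that resemble listed ones, but are neither listed nor needed, are in the scene too. What is shaped like the part that bears slim_stub_mid but red is not meant.

How it is judged:
At the end, for the whole second after the job is handed in: The slim stub stands in the slot with its flange under the slotted plate: its axis within 12 mm of the fully-home point along the slot and 10 mm across it, its foot on the fixture's base (within 5 mm), upright within 7 degrees, and at rest (x of slim_stub_mid in the frame of seat between -0.012 and 0.012 m and y of slim_stub_mid in the frame of seat between -0.01 and 0.01 m and z of slim_stub_mid in the frame of seat between 0.049 and 0.06 m and angle between slim_stub_mid's own z axis and vertical below 0.12 rad and linear speed of slim_stub below 0.02 m/s); the robot touches nothing.
It fails at once if the wide stub is moved by more than 30 mm (distance of wide_stub_mid from where it was at the start of the episode above 0.03 m).
It also fails if it takes over 42 s, if anything falls off the work surface, if the arm or the gripper's body presses on something with over 40 N, if the wrist force passes 120 N, or if a joint passes its speed limit or range.

## Robot

A 6-joint arm with a two-finger parallel gripper is mounted at the origin on a cart in front of the work surface, level with it; the furniture and walls round the work are solid. World frame = base frame: x ahead of the robot, y to its left, z up, the work surface at z = 0. Lengths are in m, angles in rad, forces in N, time in s.
With the tool pointing down it reaches from about 0.275 to 1 m from the base axis. Payload 8.4 kg.
Tool frame: the origin (TCP) lies at the very end of the fingers, on their centre line; the grasp point (between the pads) lies pinch_z behind it (pinch_z is the distance from the TCP to the grasp point, in m); z points along the fingers, x is the direction in which the jaws open and shut, and the axes are right-handed (so a half turn about z gives the same grasp; the last joint's range is limited). The gripper opens to 85 mm and grips with 20 to 120 N. Pads are 22 mm wide; open, the fingers measure 114 mm over their backs; the gripper's body (76 mm by 85 mm) begins 54 mm behind the grasp point. The pads swing forward as they close: fully open they stand 13 mm farther back than shut.
Start: joints at [-1.321, 0.353, 1.633, -0, 1.155, -0.002], TCP at [0.156, -0.605, 0.211] pointing down, gripper open.
Joint ranges: [-2.63, 2.63], [-0.92, 2.1], [0.06, 2.66], [-1.3, 4.44], [0, 2.69], [-3.02, 3.02]. Speed limits (rad/s): [2.22, 2.22, 2.79, 3.14, 3.14, 3.14].

## Interface

Orientations are given as a unit quaternion [x, y, z, w].
In Python, from workcell import * gives the robot as it stands.
- The arm moves only by the tool arm_command, never from a script. Its argument "deltas" is a list that holds one entry, the list of rows, each a list of 7 numbers: the shift along the tool's x, y, z in mm, then the turn, a rotation vector about the tool's x, y, z in rad, then the closure in counts, from 0 (fully open) to 255 (shut). In form: [[[dx, dy, dz, rx, ry, rz, grip], ...]]. A call has 1 to 10 rows; each row is the pose to reach, as a shift and turn from the pose commanded when the call began, along the tool's axes at that moment; what a row does not reach only later rows make up. A row lasts 1/8 s, in which the tool goes at most 62.5 mm and 10.7 degrees, less where a joint would pass 70% of its speed; a pose out of reach is approached as far as the arm can. A call with a gripper value outside its range is refused whole. The fingers move at their own pace and stop on an object; "newtons" is the grip in N (left out, the last holds). Time passes only in rows, so rows that repeat a pose let the fingers close. It gives the time, the measured TCP pose, the force and the opening at its end, in the units of the state.
- state(): the state, without advancing time (a new reading comes with each control period).
- read_camera(name): name is "side" or "top" or "wrist"; returns (picture, depth): 420x560x3 uint8, red, green, blue; 420x560 float32, m along the optical axis (not along the pixel's ray), 0 where there is no reading.
- camera_info(name): a dict with "intrinsics" (3x3 intrinsics, pixels), "camera_from_world" (4x4, takes a point from world to camera coordinates); the wrist camera has in their place "tool_from_camera" (4x4, takes a point from camera to tool coordinates, whose origin is the TCP and whose axes are the tool frame's). Camera axes: x right, y down, z forward; pixel columns grow to the right and rows downward; lengths in m; the calibration is good to about 2 mm. A picture is of the moment at which its call begins: read the wrist's pose just before it. camera_info takes no time and is no camera call.
- sign_off(): hands the job in, once; it reports no verdict.
The state is a dict: "t": time; "joints": joint angles; "qd": joint speeds; "joint_efforts": joint torques, N m; "ee_pos": TCP position; "orientation": TCP orientation; "ft_force": force on the tool from outside, world axes, zero at the start; "moment": the same for the moment, N m; "grip_width": finger opening in m.
Only numpy, scipy, OpenCV 4.12 (cv2) and the standard library are available. Lean on these libraries where they do the work, as an engineer would, in place of code of your own. Each camera call takes 0.05 s, during which the arm holds its last target. There are 200 camera calls.

## Working session

There is one attempt and no reset: what is moved stays moved. The work goes in short steps, Python scripts to look and compute and a tool call to move; the robot and the scene stay as the last step left them, time stands still between calls to the robot, and variables do not carry over. Pictures are saved under pics/ and viewed, about 8 in all and at most 12, crops included, and the job is handed in when it is done.

Besides the shell and the picture viewer there is one more tool, called after "Emit:" in YAML: its name, and indented under it one key for each argument. arm_command: Moves the arm, as the interface text tells. Its arguments: {"type":"object","properties":{"deltas":{"type":"array","items":{"type":"array","items":{"type":"array","items":{"type":"number"}}}},"newtons":{"type":"number"}},"required":["deltas"]}

```bash
ls; mkdir -p pics
cat > h.py <<'E'
from workcell import *
import numpy as np, cv2
def grab(n):
    p,d=read_camera(n); np.savez(f'/tmp/{n}.npz',p=p,d=d); return p,d
def pts(n,d,s=None):
    "world points of every pixel"
    i=camera_info(n);K=np.array(i['intrinsics']);v,u=np.mgrid[:d.shape[0],:d.shape[1]]
    c=np.stack([(u-K[0,2])/K[0,0]*d,(v-K[1,2])/K[1,1]*d,d],-1)
    if n!='wrist':
        T=np.linalg.inv(np.array(i['camera_from_world']))
    else:
        from scipy.spatial.transform import Rotation as R
        T=np.eye(4);T[:3,:3]=R.from_quat(s['orientation']).as_matrix();T[:3,3]=s['ee_pos'];T=T@np.array(i['tool_from_camera'])
    return c@T[:3,:3].T+T[:3,3]
E
python3 - <<'E'
from h import *
print(state())
for n in('top','side'):
    p,d=grab(n);cv2.imwrite(f'pics/{n}0.png',p[...,::-1])
E
```

```text
pics
{'t': 0.0, 'joints': array([-1.32141840e+00,  3.53654418e-01,  1.63413934e+00, -1.00005752e-05,
        1.15524438e+00, -2.39601063e-03]), 'qd': array([ 0.00099538,  0.00035953, -0.00145639, -0.00063067, -0.00095621,
        0.00013875]), 'joint_efforts': array([ 2.02737894e-03, -6.05245829e+01, -3.42061579e+01,  3.08174981e-05,
        9.25484608e-03, -4.36365482e-06]), 'ee_pos': array([ 0.15557133, -0.60478732,  0.21035558]), 'orientation': array([ 7.90292865e-01, -6.12728867e-01, -5.72927456e-04, -4.40607670e-04]), 'ft_force': array([0.55014935, 0.15773313, 0.35534753]), 'moment': array([ 0.00901261, -0.03401356,  0.08693274]), 'grip_width': 0.08542525906313803}
```

View pics/top0.png

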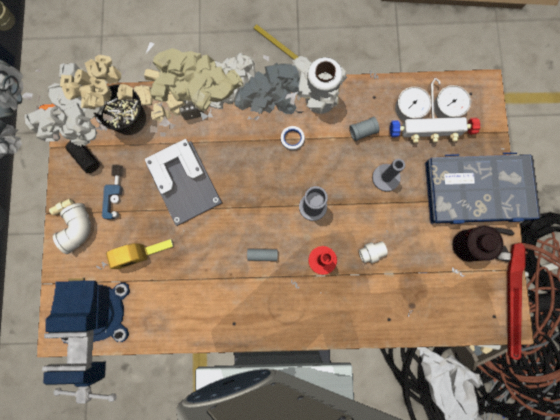

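View pics/side0.png

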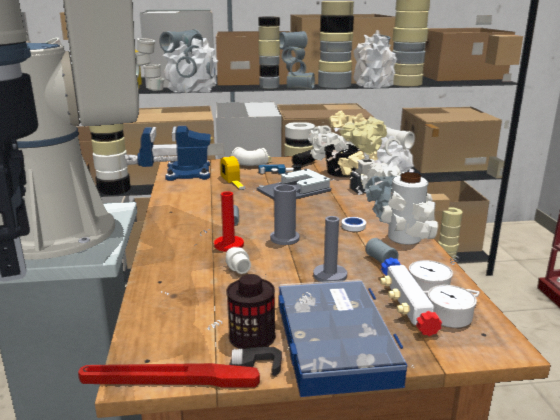

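Top view: the slim grey stub has its flange at (385,178) and barrel top at (398,165). The wide grey stub is at (314,205), with a much thicker, open barrel. The red lookalike at (322,261) is not meant. The other grey pipes, at (365,128) and (263,255), are lying down. The fixture is at (182,180), with its slot opening toward the apron at the lower right. The slim stub at (385,178) fits the description.

Run:
```python
from h import *
z=np.load('/tmp/top.npz');p,d=z['p'],z['d'];P=pts('top',d)
ok=d>0
print('table z',np.median(P[300:330,200:300,2]), 'px/m', camera_info('top')['intrinsics'][0][0]/np.median(d[300:330,200:300]))
def box(u0,u1,v0,v1,zl,zh):
    Q=P[v0:v1,u0:u1];m=ok[v0:v1,u0:u1]&(Q[...,2]>zl)&(Q[...,2]<zh);return Q[m]
for nm,b in(('slim',(365,415,150,200)),('wide',(295,335,178,228))):
    for l,h in((.004,.013),(.1,.125)):
        q=box(*b,l,h)
        if len(q):
            (c,r)=cv2.minEnclosingCircle(q[:,:2].astype(np.float32));print(nm,l,len(q),q.mean(0).round(4),np.round(c,4),round(r,4))
for l,h in((.004,.014),(.026,.034)):
    q=box(138,225,130,230,l,h); print(l,len(q),cv2.minAreaRect((q[:,:2]*1000).astype(np.float32)),cv2.boxPoints(cv2.minAreaRect((q[:,:2]*1000).astype(np.float32))).round(1).tolist())
crop=lambda a:cv2.resize(a,None,fx=5,fy=5,interpolation=cv2.INTER_CUBIC)
a=crop(p[130:230,138:218]);b=crop(p[145:205,360:425]); 
o=np.zeros((500,730,3),np.uint8);o[:,:400]=a;o[:300,405:730]=b
cv2.imwrite('pics/crop.png',o[...,::-1])
i=camera_info('side');T=np.array(i['camera_from_world']);print('side cam',np.linalg.inv(T)[:3,3])
```

```text
table z -0.0010221858137929307 px/m 482.332650508942
slim 0.004 405 [ 0.532  -0.2489  0.0074] [ 0.5374 -0.2547] 0.0481
slim 0.1 96 [ 0.5353 -0.2523  0.1076] [ 0.5361 -0.2529] 0.0126
wide 0.004 186 [ 0.4656 -0.0881  0.0074] [ 0.4782 -0.0956] 0.0328
wide 0.1 168 [ 0.4768 -0.0923  0.1081] [ 0.4774 -0.0922] 0.0221
0.004 2348 ((554.4185791015625, 193.65847778320312), (218.92079162597656, 175.5750732421875), 2.116225004196167) [[441.79998779296875, 277.29998779296875], [448.29998779296875, 101.9000015258789], [667.0, 110.0], [660.5999755859375, 285.3999938964844]]
0.026 1335 ((569.8217163085938, 201.52890014648438), (86.44790649414062, 97.88176727294922), 25.896947860717773) [[509.6000061035156, 226.6999969482422], [552.2999877929688, 138.60000610351562], [630.0999755859375, 176.39999389648438], [587.2999877929688, 264.3999938964844]]
side cam [ 0.34127394 -1.06846091  0.46854431]
```

View pics/crop.png

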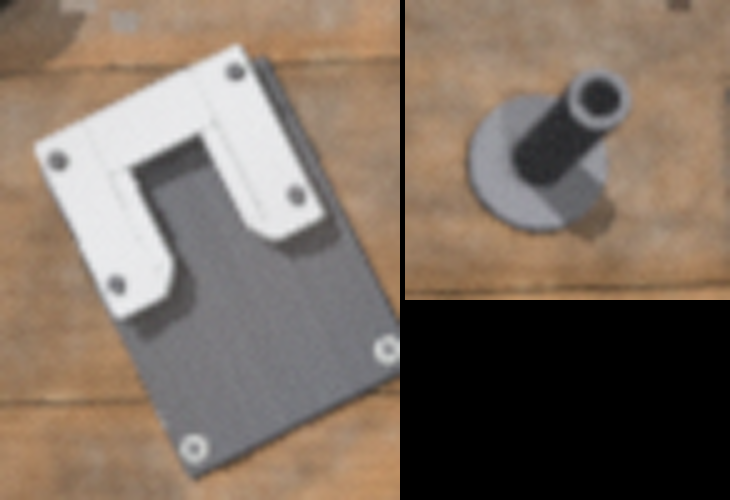

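```bash
cat >> h.py <<'E'
from scipy.spatial.transform import Rotation as R
def delta(xyz,yaw):
    "tool-frame shift (mm) and rotvec to a tool-down pose with jaw axis at yaw (rad)"
    s=state();A=R.from_quat(s['orientation']);
    G=R.from_matrix(np.array([[np.cos(yaw),np.sin(yaw),0],[np.sin(yaw),-np.cos(yaw),0],[0,0,-1]]))
    print('d mm',(A.inv().apply(np.array(xyz)-s['ee_pos'])*1000).round(1),'rot',(A.inv()*G).as_rotvec().round(4))
E
python3 - <<'E'
import workcell; print([n for n in dir(workcell) if n[0]!='_'], getattr(workcell,'pinch_z',None))
from h import *
print(camera_info('wrist'))
delta([.5357,-.2526,.21],-.44)
E
```

```text
['Unreachable', 'camera_info', 'pinch_z', 'read_camera', 'sign_off', 'state'] 0.0187
{'intrinsics': array([[353.11169857,   0.        , 271.76743745],
       [  0.        , 353.11169857, 213.65807997],
       [  0.        ,   0.        ,   1.        ]]), 'tool_from_camera': array([[ 9.99999614e-01, -8.65968253e-04, -1.47340184e-04,
        -3.22161896e-04],
       [ 8.67537995e-04,  9.47313955e-01,  3.20305350e-01,
        -8.21400784e-02],
       [-1.37796852e-04, -3.20305354e-01,  9.47314341e-01,
        -1.62397272e-01],
       [ 0.00000000e+00,  0.00000000e+00,  0.00000000e+00,
         1.00000000e+00]])}
d mm [-246.4 -455.9    0.7] rot [-6.00e-04  1.20e-03 -8.79e-01]
```

Emit:
arm_command:
  deltas:
    - [[-31,-57,0,0,0,-0.11,0],[-62,-114,0,0,0,-0.22,0],[-92,-171,0,0,0,-0.33,0],[-123,-228,0,0,0,-0.44,0],[-154,-285,0,0,0,-0.55,0],[-185,-342,0,0,0,-0.66,0],[-216,-399,0,0,0,-0.77,0],[-246,-456,0,0,0,-0.88,0],[-246,-456,0,0,0,-0.88,0],[-246,-456,0,0,0,-0.88,0]]

```text
t: 1.35
ee_pos: [0.5362, -0.2528, 0.2106]
orientation: [0.976, -0.217, -0.0, 0.0]
ft_force: [-0.5, -0.4, 0.4]
grip_width: 0.0856
```

```bash
cat > w.py <<'E'
from h import *
s=state();p,d=grab('wrist');P=pts('wrist',d,s)
print(s['t'],s['ee_pos'].round(4),s['qd'].round(3))
cv2.imwrite('pics/w1.png',p[...,::-1])
near=(d>0)&(np.hypot(P[...,0]-.5357,P[...,1]+.2526)<.05)
for l,h in((.004,.011),(.105,.115),(.02,.1)):
    q=P[near&(P[...,2]>l)&(P[...,2]<h)]
    if len(q)>5:
        c,r=cv2.minEnclosingCircle(q[:,:2].astype(np.float32)); print(l,len(q),q.mean(0).round(4),np.round(c,4),round(r,4))
delta([.5357,-.2526,.066],-.44)
E
python3 w.py
```

```text
1.35 [ 0.5362 -0.2528  0.2106] [-0.04  -0.011  0.017 -0.013  0.003 -0.015]
0.004 1596 [ 0.5377 -0.247   0.0075] [ 0.5347 -0.253 ] 0.03
0.105 452 [ 0.535  -0.2526  0.109 ] [ 0.5346 -0.2528] 0.0123
0.02 720 [ 0.5367 -0.2491  0.0705] [ 0.5358 -0.2514] 0.0119
d mm [  0.   -1.1 144.7] rot [0.0005 0.0011 0.0009]
```

The wrist view gives the axis at (0.5347, -0.2529). Barrel radius is 12.3 mm and flange radius 30 mm, so this is the slim stub. Next I descend and grip.

Emit:
arm_command:
  deltas:
    - [[-1,0,40,0,0,0,0],[-1,0,80,0,0,0,0],[-1,0,115,0,0,0,0],[-1,0,135,0,0,0,0],[-1,0,145,0,0,0,0],[-1,0,145,0,0,0,0],[-1,0,145,0,0,0,255],[-1,0,145,0,0,0,255],[-1,0,145,0,0,0,255],[-1,0,145,0,0,0,255]]
  newtons: 40

```text
t: 2.65
ee_pos: [0.5356, -0.2531, 0.0666]
orientation: [0.976, -0.218, 0.0, 0.0]
ft_force: [-0.7, -0.3, 5.6]
grip_width: 0.0225
```

Emit:
arm_command:
  deltas:
    - [[0,0,0,0,0,0,255],[0,0,0,0,0,0,255],[0,0,-20,0,0,0,255],[0,0,-60,0,0,0,255],[0,0,-110,0,0,0,255],[0,0,-150,0,0,0,255],[0,0,-165,0,0,0,255],[0,0,-165,0,0,0,255],[0,0,-165,0,0,0,255]]

```text
t: 3.78
ee_pos: [0.5342, -0.2525, 0.2291]
orientation: [0.976, -0.218, -0.001, -0.0]
ft_force: [-0.4, -0.4, -2.1]
grip_width: 0.0227
```

Run:
```python
from h import *
s=state();print(s['t'],s['ee_pos'],s['grip_width'])
y=np.radians(25.9);e=np.array([np.cos(y),np.sin(y)])
for a in (-90,0):
    c=np.array([.5725,.2028])+a/1000*e; print(a,c); delta([*c,s['ee_pos'][2]],y)
```

```text
3.775 [ 0.53417117 -0.25253264  0.22905381] 0.022730653879057268
-90 [0.4915398  0.16348784]
d mm [-215.4 -358.5    0.7] rot [-0.0014  0.0028 -0.891 ]
0 [0.5725 0.2028]
d mm [-158.8 -428.5    0.5] rot [-0.0014  0.0028 -0.891 ]
```

Emit:
arm_command:
  deltas:
    - [[-12,-20,0,0,0,-0.05,255],[-36,-60,0,0,0,-0.15,255],[-68,-113,0,0,0,-0.28,255],[-102,-170,0,0,0,-0.42,255],[-137,-228,0,0,0,-0.57,255],[-169,-281,0,0,0,-0.7,255],[-195,-325,0,0,0,-0.81,255],[-210,-350,0,0,0,-0.87,255],[-215,-358,0,0,0,-0.89,255],[-215,-358,0,0,0,-0.89,255]]

```text
t: 5.03
ee_pos: [0.4919, 0.1627, 0.2304]
orientation: [0.975, 0.224, -0.001, 0.0]
ft_force: [-0.0, -0.1, -0.7]
grip_width: 0.0225
```

Emit:
arm_command:
  deltas:
    - [[0,0,40,0,0,0,255],[0,0,80,0,0,0,255],[0,0,110,0,0,0,255],[0,0,110,0,0,0,255],[0,0,110,0,0,0,255]]

```text
t: 5.65
ee_pos: [0.4934, 0.1619, 0.122]
orientation: [0.975, 0.223, 0.0, 0.0]
ft_force: [0.6, -0.6, 0.0]
grip_width: 0.0226
```

```bash
cat > chk.py <<'E'
from h import *
import sys
s=state();p,d=grab('wrist');P=pts('wrist',d,s);print(s['t'],s['ee_pos'],s['grip_width'])
t,td=grab('top');Q=pts('top',td);s2,_=grab('side')
for n,D,W in(('wrist',d,P),('top',td,Q)):
    m=(D>0)&(W[...,2]>.026)&(W[...,2]<.034)&(np.hypot(W[...,0]-.57,W[...,1]-.2)<.075)
    q=(W[m][:,:2]*1000).astype(np.float32)
    if len(q)>20: print(n,len(q),cv2.minAreaRect(q))
a=np.vstack([p,]);b=cv2.resize(s2[120:260,200:400],None,fx=2,fy=2)
o=np.zeros((420,800,3),np.uint8);o[:,:560]=p;cc=cv2.resize(t[120:240,130:250],(240,240));o[:240,560:]=cc
o[240:408,560:]=cv2.resize(s2[120:246,230:410],(240,168))
cv2.imwrite(f'pics/{sys.argv[1]}.png',o[...,::-1])
y=np.radians(25.9);e=np.array([np.cos(y),np.sin(y)]);
r=s['ee_pos'][:2]-[.5725,.2028];print('tcp in seat',r@e*1000,r@[-e[1],e[0]]*1000)
E
python3 chk.py a1
```

```text
5.65 [0.49340609 0.16189606 0.12203251] 0.02262768543658263
wrist 10709 ((568.8552856445312, 201.19349670410156), (86.37178802490234, 97.69798278808594), 25.64702796936035)
top 617 ((582.4188232421875, 176.5443878173828), (87.16537475585938, 42.85796356201172), 26.79043197631836)
tcp in seat -89.01646043426113 -2.2470943823944047
```

View pics/a1.png

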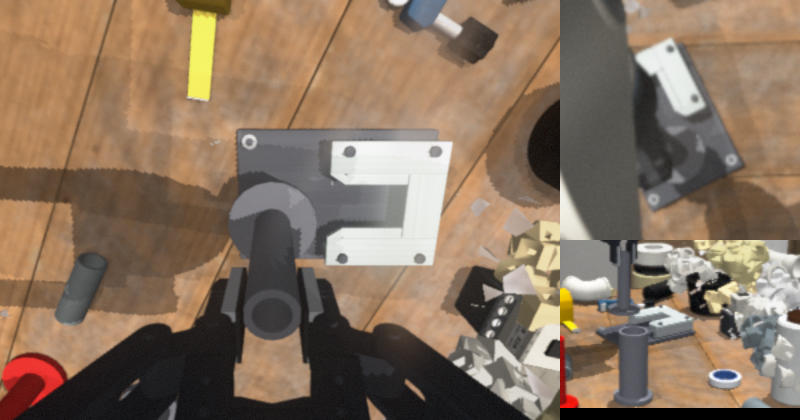

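The wrist view shows the held stub with its flange at (273,215), in front of the plate's slot at about (330–408, 175–228). I measure the stub in the hand relative to the slot, from this same frame.

```bash
cat > m.py <<'E'
from h import *
s=state();z=np.load('/tmp/wrist.npz');P=pts('wrist',z['d'],s);d=z['d'];t=s['ee_pos'][:2]
f=s['ee_pos'][2]-.0666
m=(d>0)&(np.hypot(P[...,0]-t[0],P[...,1]-t[1])<.05)
for nm,l,h in(('flange',f+.003,f+.014),('rim',f+.105,f+.116)):
    k=(m&(P[...,2]>l)&(P[...,2]<h));
    q=P[k]; 
    if nm=='rim': q=q[np.hypot(*(q[:,:2]-t).T)<.017]
    c,r=cv2.minEnclosingCircle(q[:,:2].astype(np.float32));print(nm,len(q),np.round(c,4),round(r,4),'z',np.median(q[:,2]))
C=np.array([.5689,.2012]);y=np.radians(25.65);e=np.array([np.cos(y),np.sin(y)]);n=np.array([-e[1],e[0]])
# slot edges in plate frame
L=P[...,:2]-C;U=L@e*1000;V=L@n*1000
k=(d>0)&(P[...,2]>.026)&(P[...,2]<.034)
for u in(-25,-15,-5,5):
    b=k&(abs(U-u)<3);v=V[b];v=v[abs(v)<55];print(u,'slot',v[v<0].max().round(1),v[v>0].min().round(1))
b=k&(abs(V)<8)&(abs(U)<45);print('slot end u',U[b].min())
S=C+.003*e;print('seat',S)
for nm,c in(('tcp',t),):print(nm,(c-S)@e*1000,(c-S)@n*1000)
delta([*(S-.09*e),.0785],y)
delta([*S,.0785],y)
E
python3 m.py
```

```text
flange 3961 [0.4935 0.1624] 0.0301 z 0.0633968529033086
rim 2134 [0.4934 0.1632] 0.0166 z 0.1651607514484018
-25 slot -16.2 17.5
-15 slot -16.5 17.5
-5 slot -16.5 17.5
5 slot -16.3 17.6
slot end u 15.05017346675504
seat [0.57160437 0.20249862]
tcp -87.56520962868794 -2.372483928203086
d mm [-2.5 -2.4 44. ] rot [ 0.0003 -0.0024  0.0028]
d mm [87.5 -2.1 44.2] rot [ 0.0003 -0.0024  0.0028]
```

Emit:
arm_command:
  deltas:
    - [[-2,-2,20,0,0,0,255],[-2,-2,36,0,0,0,255],[-2,-2,44,0,0,0,255],[-2,-2,44,0,0,0,255],[-2,-2,44,0,0,0,255]]

```text
t: 6.42
ee_pos: [0.4904, 0.1635, 0.0775]
orientation: [0.975, 0.224, 0.0, -0.0]
ft_force: [-0.7, 0.1, -1.4]
grip_width: 0.0224
```

```bash
python3 chk.py a2; python3 m.py
```

```text
6.425 [0.49043086 0.16346067 0.07747103] 0.02242409957812991
wrist 14928 ((568.9987182617188, 201.18121337890625), (86.87423706054688, 98.5456771850586), 25.577157974243164)
top 587 ((582.472412109375, 174.91055297851562), (86.17434692382812, 38.94724655151367), 25.607234954833984)
tcp in seat -91.00942058298182 0.4599458408397442
flange 3950 [0.4904 0.1634] 0.0302 z 0.018450110059302194
rim 2132 [0.4901 0.1642] 0.0165 z 0.12022444246475944
-25 slot -16.8 17.5
-15 slot -16.7 17.6
-5 slot -16.6 16.8
5 slot -16.5 16.9
slot end u 14.317127420731094
seat [0.57160437 0.20249862]
tcp -90.0776587441719 -0.012973040418896837
d mm [ 0.1 -0.  -0.9] rot [ 0.0001 -0.0009  0.0033]
d mm [90.1  0.3 -0.9] rot [ 0.0001 -0.0009  0.0033]
```

The stub is aligned to within 0.5 mm across the slot, with its foot about 2.5 mm above the base. Now I slide it in.

Emit:
arm_command:
  deltas:
    - [[10,0,-1,0,0,0,255],[22,0,-1,0,0,0,255],[34,0,-1,0,0,0,255],[46,0,-1,0,0,0,255],[56,0,-1,0,0,0,255],[66,0,-1,0,0,0,255],[75,0,-1,0,0,0,255],[82,0,-1,0,0,0,255],[87,0,-1,0,0,0,255],[87,0,-1,0,0,0,255]]

```text
t: 7.82
ee_pos: [0.5685, 0.2014, 0.0781]
orientation: [0.975, 0.224, 0.0, -0.0]
ft_force: [-0.3, 0.1, -1.7]
grip_width: 0.0227
```

```bash
python3 chk.py a3; python3 m.py
```

```text
7.825 [0.56851309 0.20138162 0.07806979] 0.022746902452106258
wrist 10892 ((568.6654663085938, 201.72653198242188), (86.1615219116211, 97.42919921875), 25.516427993774414)
top 993 ((570.032958984375, 201.52407836914062), (87.22943878173828, 97.68084716796875), 25.78042984008789)
tcp in seat -4.206008262837105 0.4655738547800781
flange 1614 [0.565  0.1951] 0.0275 z 0.018937616171844987
rim 2145 [0.5678 0.2016] 0.0168 z 0.12066413055402797
-25 slot -16.6 17.3
-15 slot -16.6 3.7Traceback (most recent call last):
  File "m.py", line 15, in <module>
    b=k&(abs(U-u)<3);v=V[b];v=v[abs(v)<55];print(u,'slot',v[v<0].max().round(1),v[v>0].min().round(1))
                                                          ~~~~~~~~~~^^
    return umr_maximum(a, axis, None, out, keepdims, initial, where)
ValueError: zero-size array to reduction operation maximum which has no identity
```

View pics/a3.png

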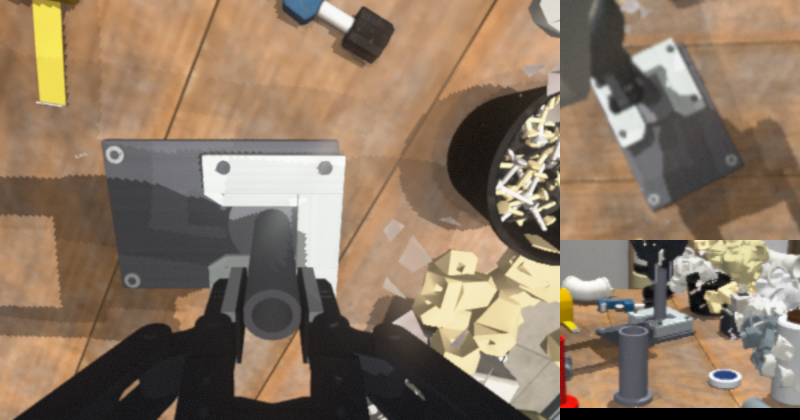

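The stub is in the slot with its flange at (255,225) under the plate, 3–4 mm short of home. I advance 2 mm, lower it onto the base and release.

Emit:
arm_command:
  deltas:
    - [[2,0,0,0,0,0,255],[2,0,2,0,0,0,255],[2,0,3,0,0,0,255],[2,0,3,0,0,0,255],[2,0,3,0,0,0,255]]

```text
t: 8.6
ee_pos: [0.5701, 0.2021, 0.0751]
orientation: [0.975, 0.224, -0.0, -0.0]
ft_force: [-0.2, -0.8, -0.8]
grip_width: 0.0222
```

Emit:
arm_command:
  deltas:
    - [[0,0,0,0,0,0,60],[0,0,0,0,0,0,60],[0,0,0,0,0,0,60],[0,0,0,0,0,0,60],[0,0,-20,0,0,0,60],[0,0,-60,0,0,0,60],[0,0,-110,0,0,0,60],[0,0,-140,0,0,0,60],[0,0,-140,0,0,0,60]]

```text
t: 9.72
ee_pos: [0.5717, 0.2027, 0.218]
orientation: [0.975, 0.224, 0.003, -0.0]
ft_force: [0.0, 0.6, -0.0]
grip_width: 0.0653
```

```bash
python3 chk.py a4
python3 - <<'E'
from h import *
s=state();z=np.load('/tmp/wrist.npz');d=z['d'];P=pts('wrist',d,s);S=np.array([.5716,.2025]);y=np.radians(25.65);e=np.array([np.cos(y),np.sin(y)]);n=[-e[1],e[0]]
m=(d>0)&(np.hypot(*np.moveaxis(P[...,:2]-S,-1,0))<.035)
for l,h in((.11,.125),(.06,.08),(.012,.022)):
    q=P[m&(P[...,2]>l)&(P[...,2]<h)]
    if len(q)<5: continue
    c,r=cv2.minEnclosingCircle(q[:,:2].astype(np.float32));c=np.array(c)-S;print(l,len(q),r,'x,y mm',c@e*1000,c@n*1000,'z',np.median(q[:,2]))
E
```

```text
9.725 [0.57170515 0.20271017 0.21801241] 0.06525839680682154
wrist 5397 ((568.8255615234375, 201.35812377929688), (85.982421875, 98.0303726196289), 25.641292572021484)
top 1187 ((569.951171875, 201.5336456298828), (85.94888305664062, 97.97573852539062), 25.86093521118164)
tcp in seat -0.7542497381401391 0.26638122685954285
0.11 431 0.012287654913961887 x,y mm -4.938368252709231 0.5101955261728003 z 0.1135248441963056
0.06 204 0.011616179719567299 x,y mm -5.208492582942958 3.708955567927858 z 0.07349870305062736
0.012 271 0.023847436532378197 x,y mm -12.66533035864624 0.39207227284656415 z 0.012488350570666662
```

View pics/a4.png

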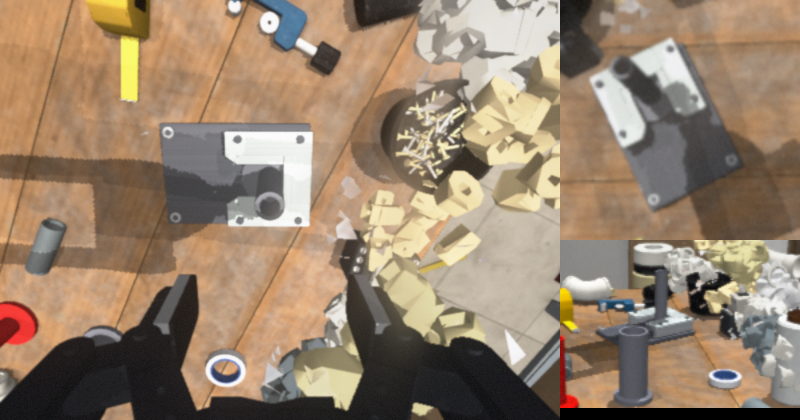

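Run:
```python
from h import *
S=np.array([.5716,.2025]);y=np.radians(25.65);e=np.array([np.cos(y),np.sin(y)]);n=np.array([-e[1],e[0]])
s=state()
for cam in('wrist','top'):
    z=np.load(f'/tmp/{cam}.npz');d=z['d'];P=pts(cam,d,s);U=(P[...,:2]-S)@e*1000;V=(P[...,:2]-S)@n*1000;Z=P[...,2]*1000
    m=(d>0)&(np.hypot(U,V)<35)
    print(cam,'z hist',np.histogram(Z[m],[5,7,9,11,13,15,17,19,29,33,105,108,110,112,114,116,118,120,122]))
    for a,b in((40,55),(55,70),(70,85),(85,100),(100,109),(116.5,121)):
        k=m&(Z>a)&(Z<b)
        if k.sum()>8: print(a,b,k.sum(),'U',np.percentile(U[k],[1,50,99]).round(1),'V',np.percentile(V[k],[1,50,99]).round(1))
```

```text
wrist z hist (array([   0,    0,   94,  475,   33,   12,    7, 1881,   23,  698,   51,
         37,   42,  293,   96,    0,    0,    0]), array([  5,   7,   9,  11,  13,  15,  17,  19,  29,  33, 105, 108, 110,
       112, 114, 116, 118, 120, 122]))
40 55 75 U [-16.8  -5.5   5.3] V [ 3.9 11.  12.7]
55 70 90 U [-16.2  -5.3   5.7] V [ 5.  11.2 12.8]
70 85 205 U [-16.3  -5.2   5.5] V [-7.5 -3.4 12.5]
85 100 219 U [-15.9  -4.3   6. ] V [-7.7  6.9 12.6]
100 109 151 U [-16.1  -5.    6.2] V [-7.6  4.6 12.6]
top z hist (array([ 15,  22,   7,  24,  68,  80,  26, 101, 293, 202,  11,  10,  12,
         5,  21,  43,  14,   0]), array([  5,   7,   9,  11,  13,  15,  17,  19,  29,  33, 105, 108, 110,
       112, 114, 116, 118, 120, 122]))
40 55 29 U [-13.  -10.4  -1.7] V [-11.7  -2.6   9.8]
55 70 30 U [-12.7 -11.   -2.7] V [-11.9  -4.1   8.4]
70 85 37 U [-12.8  -9.9   7.2] V [-12.   -3.1   8.7]
85 100 59 U [-12.8  -8.2   7.3] V [-11.7  -1.3   9.1]
100 109 34 U [-13.   -6.5   7.6] V [-11.9  -0.3   9.4]
116.5 121 48 U [-12.5   0.1  10.3] V [-10.5   0.1  10.7]
```

The wrist depth was about 4 mm low for the plate too, because the arm was still settling. I let it settle and measure again.

Emit:
arm_command:
  deltas:
    - [[0,0,-10,0,0,0,60],[0,0,-10,0,0,0,60],[0,0,-10,0,0,0,60],[0,0,-10,0,0,0,60],[0,0,-10,0,0,0,60],[0,0,-10,0,0,0,60]]

```text
t: 10.62
ee_pos: [0.5701, 0.2021, 0.225]
orientation: [0.975, 0.224, -0.0, -0.0]
ft_force: [0.6, -0.3, -0.9]
grip_width: 0.0652
```

```bash
python3 chk.py a5
python3 - <<'E'
from h import *
S=np.array([.5716,.2025]);y=np.radians(25.65);e=np.array([np.cos(y),np.sin(y)]);n=np.array([-e[1],e[0]])
s=state();print(abs(s['qd']).max(),s['ft_force'])
z=np.load('/tmp/wrist.npz');d=z['d'];P=pts('wrist',d,s);U=(P[...,:2]-S)@e*1000;V=(P[...,:2]-S)@n*1000;Z=P[...,2]*1000
m=(d>0)&(np.hypot(U,V)<35)
for a,b in((9,21),(28,34),(40,60),(80,100),(114,122)):
    k=m&(Z>a)&(Z<b);print(a,b,k.sum(),np.median(Z[k]).round(1),'U',np.percentile(U[k],[1,50,99]).round(1),'V',np.percentile(V[k],[1,50,99]).round(1))
z=np.load('/tmp/top.npz');P=pts('top',z['d']);q=P[178:228,295:335].reshape(-1,3);q=q[(q[:,2]>.1)&(q[:,2]<.125)]
print('wide',cv2.minEnclosingCircle(q[:,:2].astype(np.float32)))
E
```

```text
10.625 [0.57007316 0.20213927 0.22501649] 0.0652009462281773
wrist 5190 ((568.8623046875, 201.22061157226562), (86.25462341308594, 97.75589752197266), 25.79856300354004)
top 1195 ((569.7544555664062, 201.5258331298828), (86.63729095458984, 98.56329345703125), 26.18035125732422)
tcp in seat -2.471688597687537 0.465684532513676
0.001993243099912202 [-0.27515856 -0.61152371  0.10936166]
9 21 613 15.6 U [-30.7 -19.   12.3] V [-19.2   3.6  14.2]
28 34 1679 30.6 U [-27.2  14.8  33.6] V [-28.   11.9  33.4]
40 60 95 49.9 U [-13.2  -1.6   9.1] V [ 3.7 10.8 12.3]
80 100 253 90.6 U [-12.7  -1.6   9. ] V [-8.   6.2 12.2]
114 122 415 117.4 U [-12.9  -1.7   9.6] V [-10.9   0.9  12. ]
wide ((0.47714462876319885, -0.09215959161520004), 0.022054674103856087)
```

Settled reading: axis 1.7 mm short of home and about 0.5 mm off across the slot. The stub is upright with its top at 117.4 mm, so it rests on the base. The wide stub has not moved. I hand in.

```bash
python3 -c "
from workcell import *
print(sign_off())"
```

```text
the job is handed in; nothing more can be done
None
```

The slim stub is in the fixture and the job is handed in, at about 10.7 s of the 42 s allowed. I gripped it from above and carried it over the wide stub. Then I slid it in from the apron with its foot about 3 mm above the base, lowered it, let go and backed off upward.

**Last checks:**
- **Position:** with the arm settled, the axis stands about 1.7 mm short of fully home and about 0.5 mm off across the slot.
- **Height and angle:** the rim is at 117.4 mm (118 mm expected), so the foot is on the base. The barrel's sides line up at every height, so it is upright.
- **Wide stub:** it moved less than 1 mm.
- **Arm:** the gripper is clear of everything, and the tool force is close to zero.

**One check disagreed:** the first wrist reading after release put the stub about 5 mm short of home and 4 mm low. The arm was still settling then, and the plate read low too. The top camera at that moment and the settled wrist reading both agree with the figures above.

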